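# Snap the action camera into the drone's dock and tug-test it

### The job

Take the action camera out of its storage pocket and press it down into the snap dock on top of the drone, lens towards the drone's front (the side away from its aerial), until it is fully home and both catches have clicked over its foot. Then, keeping hold of the camera, tug it straight up with about 10 newtons and hold that pull for a full second to prove that it is retained, and let it settle back and let go. Never load the drone with more than 20 newtons in any direction, and leave the other things on the bench where they are.

Things in the scene. Friction and masses are not known exactly. Their poses are not given: they have to be found in the camera images.
- camera: loose black action camera, about 130 g: upright box 30 (x) x 40 (y) x 44 mm (z) on a grey plug foot 30 mm tall. Origin: centre of the foot's underside; the box spans z = 30 to 74 mm. Its front is -x. Its two plain sides (y = -20 and +20 mm) are the place to grip, from above. It starts upright, foot in a pocket of the insert
- lens (a point): centre of the camera's front glass, at (-25, 0, 58) mm in the camera's frame, at the end of a 22 mm dia lens barrel that stands 10 mm out of the box's -x face
- head (a point): on the camera, at (0, 0, 8) mm: middle of the top of the foot's wide head, 20 (x) x 22 (y) mm, z = 3 to 8 mm of the camera, with a narrower nose 16 x 12 mm under it. Above it up to the box is a neck 20 (x) x 11 (y) mm; the catches snap in beside the neck, over the head
- insert: flat grey plastic storage insert, 100 (x) x 130 (y) x 20 mm, fixed. Origin: centre of its underside. Two pockets 28 (x) x 30 (y) mm, 12 mm deep (floor at z = 8 mm), at y = +30 and -30 mm; the camera's foot stands in the +y one, the other is empty
- drone: black quadcopter, 220 x 230 mm over its four ducts (38 mm high), fixed. Origin: centre of the underside, on the bench; front is -x, z up. On its middle stands the snap dock: a plate with a square well, walls and catches up to 79 mm above the bench. A thin aerial slants up behind it, tip 75 mm behind the origin (+x), 77 mm high
- dock (a point): centre of the dock well's floor when unloaded, 50 mm above the drone's underside; axes as the drone's. A seated camera has its origin here and axes parallel. 1 mm clearance round the foot; the walls at +-x are 20 mm tall. The dock rides on rubber dampers: about 9 N per mm, up and down, 6 mm at most; this point does not move with them
- catches (a point): middle between the two sprung steel catches of the dock (at +y and -y, sloping inward), its point fixed at 10 mm above dock. Pressing the foot's head past them takes up to about 8 N. Their height is set differently on every dock and cannot be measured: a camera sitting on the floor has 2 to 7 mm of free play upward until its head meets their flat undersides, which hold
- battery: grey battery pack 72 x 36 x 30 mm, loose, a bystander; origin: centre of the underside
- driver: screwdriver 160 mm long lying on the bench, a bystander; origin: on the bench below its middle, along x
- jar: small screw jar, 44 mm dia, 50 mm tall, a bystander; origin: centre of the underside
Things that resemble listed ones, but are neither listed nor needed, are in the scene too. What is shaped like the camera but brown or pink is not meant.

How it is judged:
By the outcome, as a careful person would: the job done as asked, in the order asked, and still so for the second after the job is handed in, with the robot touching nothing.
It also fails if it takes over 72 s, if anything falls off the work surface, if the arm or the gripper's body presses on something with over 40 N, if the wrist force passes 120 N, or if a joint passes its speed limit or range.

### The arm

A 7-joint arm with a two-finger parallel gripper is mounted at the origin on the work surface. World frame = base frame: x ahead of the robot, y to its left, z up, the work surface at z = 0. Lengths are in m, angles in rad, forces in N, time in s.
With the tool pointing down it reaches from about 0.4 to 0.9 m from the base axis. Payload 5.5 kg.
Tool frame: the origin (TCP) lies midway between the tips of the shut fingers; the grasp point (between the pads) lies behind it (tcp_to_grasp is the z of the grasp point in the tool frame, in m); z points along the fingers, x is the direction in which the jaws open and shut, and the axes are right-handed (so a half turn about z gives the same grasp; the last joint's range is limited). The gripper opens to 92 mm and grips with 3 to 60 N. Pads are 19 mm wide; open, the fingers measure 130 mm over their backs; the gripper's body (75 mm by 190 mm) begins 47 mm behind the grasp point.
Start: joints at [-0.846, 0.501, -0.427, 1.55, 0.221, 1.138, -0.21], TCP at [0.29, 0.582, 0.227] pointing down, gripper open.
Joint ranges: [-2.88, 2.88], [-0.31, 2.03], [-1.54, 1.56], [0.2, 2.42], [-1.41, 4.55], [0.19, 2.02], [-2.57, 2.57]. Speed limits (rad/s): [2.57, 2.57, 3.14, 3.14, 3.14, 3.14, 3.14].

### API

Orientations are given as a rotation vector (axis times angle).
In Python, from station import get_state, capture, camera_info, finish_job, search_frame, outline_of, tcp_to_grasp gives the robot as it stands.
- The arm moves only by the shell command python3 -m jog 'ROWS'. ROWS is JSON, a list of rows, each an object of numbers: "x", "y", "z": the shift along the world's x, y, z in cm; "twist": the turn about the world's z in degrees; "gripper": the finger opening in cm, from 0 to 9.18. A call has exactly 8 rows; each row shifts and turns the commanded pose from where the row before left it; what a row does not reach is not made up. A row lasts 1/12 s, in which the tool goes at most 41.7 mm and 7.16 degrees, less where a joint would pass 70% of its speed; a pose out of reach is approached as far as the arm can. A call with a gripper value outside its range is refused whole. The fingers move at their own pace and stop on an object; the grip force is fixed at half the most. Time passes only in rows, so rows that do not move let the fingers close, or fill a call up. It gives the time, the measured TCP pose, the force and the opening at its end, in the units of the state.
- get_state(): the state, without advancing time (a new reading comes with each control period).
- capture(name): name is "scene" or "top" or "wrist"; returns the picture (384x512x3 uint8, blue, green, red); there is no depth.
- camera_info(name): a dict with "fov_y" (degrees; the focal length in pixels is half the picture's height over the tangent of half this angle, whatever the lens; pixels are square), "cx", "cy" (the principal point, pixels), "rvec" (rotation vector, rad) and "tvec" (3), from world to camera coordinates, as OpenCV has them. Camera axes: x right, y down, z forward; pixel columns grow to the right and rows downward; lengths in m; the calibration is good to about 2 mm. The wrist camera is an equidistant fisheye: a pixel r from the principal point sees the ray r / f radians off the axis. A picture is of the moment at which its call begins: read the wrist's pose just before it. camera_info takes no time and is no camera call; for the wrist camera it gives the pose at the moment of the call.
- finish_job(): hands the job in, once; it reports no verdict.
Trained networks look in the newest picture that a camera, given by its name, has taken for a name from the list of things; names that differ only in an ending like _2 or _b are one class to them, and where a whole thing is asked for, a point or a joint stands for the part that bears it (a point fixed in the world has none). Each returns a list of dicts, best first, with "confidence" (0 to 1); they miss things now and then, are a little off and sometimes report something else, mostly with a low value. They report only what shows in the picture. A call takes as long as a camera call. They do not tell look-alikes from the thing itself.
- search_frame(camera, thing): "centre" ([x, y, z] in m, in the coordinates of the camera as it stood for that picture, good to about 4 mm: the middle of the surface that is visible of it).
- outline_of(camera, thing): "region" (384x512 bool, what is visible of it).
The state is a dict: "time_s": time; "joint_pos": joint angles; "qd": joint speeds; "tau": joint torques, N m; "eef_pos": TCP position; "orientation": TCP orientation; "contact_force": force on the tool from outside, world axes, zero at the start; "wrist_torque": the same for the moment, N m; "opening": opening from 0.0 (shut) to 1.0 (fully open).
Only numpy, scipy, OpenCV 4.12 (cv2) and the standard library are available. Lean on these libraries where they do the work, as an engineer would, in place of code of your own. Each camera call takes 0.05 s, during which the arm holds its last target. There are 200 camera calls.

## Working session

There is one attempt and no reset: what is moved stays moved. The work goes in short steps, Python scripts to look and compute and a shell command to move; the robot and the scene stay as the last step left them, time stands still between calls to the robot, and variables do not carry over. Pictures are saved under pics/ and viewed, on a budget of 10 in all, crops included, one or two more only if the job needs it, and the job is handed in when it is done.

```bash
mkdir -p pics; ls; cat > h.py <<'E'
import numpy as np,cv2
from station import *
def cap(n):
    i=camera_info(n); im=capture(n); return im,i
def toworld(i,c):
    R=cv2.Rodrigues(np.array(i["rvec"],float))[0]; return R.T@(np.array(c)-np.array(i["tvec"]).ravel())
def proj(i,p,fish=False):
    R=cv2.Rodrigues(np.array(i["rvec"],float))[0]; c=R@np.array(p)+np.array(i["tvec"]).ravel()
    f=192/np.tan(np.radians(i["fov_y"]/2))
    if fish:
        r=np.hypot(c[0],c[1]); th=np.arctan2(r,c[2]); return np.array([i["cx"]+f*th*c[0]/r,i["cy"]+f*th*c[1]/r])
    return np.array([i["cx"]+f*c[0]/c[2],i["cy"]+f*c[1]/c[2]])
def find(n,i,things,k=4):
    for t in things:
        for d in search_frame(n,t)[:k]:
            w=toworld(i,d["centre"]); print(n,t,round(d["confidence"],2),np.round(w,4),np.round(proj(i,w,n=="wrist")))
E
python3 - <<'E'
from h import *
s=get_state();print(s["time_s"],s["eef_pos"],s["orientation"],s["contact_force"],s["opening"],tcp_to_grasp)
a,i=cap("scene");find("scene",i,["camera","lens","insert","drone","battery","driver","jar"])
b,j=cap("top");find("top",j,["camera","insert","drone","lens","dock","catches","battery","driver","jar"])
cv2.imwrite("pics/a.png",a);cv2.imwrite("pics/b.png",b)
E
```

```text
pics
0.0 [0.2893373  0.58127181 0.22569569] [ 2.67000754e+00  1.65368993e+00 -2.64356343e-03] [-0.00215492 -0.17833205 -0.25246878] 1.0017642686860149 -0.0188
scene camera 0.91 [ 0.5166 -0.1586  0.0701] [207. 169.]
scene camera 0.9 [ 0.4059 -0.1245  0.0569] [237. 148.]
scene camera 0.63 [ 0.5144 -0.053   0.0613] [248. 181.]
scene camera 0.59 [ 0.628  -0.061   0.0628] [226. 215.]
scene lens 0.97 [ 0.5137 -0.0538  0.0633] [248. 180.]
scene lens 0.76 [ 0.3983 -0.1268  0.0622] [238. 144.]
scene lens 0.6 [ 0.5161 -0.1593  0.0689] [206. 169.]
scene lens 0.57 [ 0.6265 -0.0605  0.0661] [226. 214.]
scene insert 0.8 [ 0.5305 -0.196   0.0193] [193. 184.]
scene insert 0.75 [ 0.5153 -0.1574  0.071 ] [207. 168.]
scene drone 0.56 [0.493  0.2239 0.0341] [365. 212.]
scene drone 0.5 [ 0.5131 -0.1584  0.0717] [207. 167.]
scene battery 0.8 [ 0.7575 -0.0054  0.0265] [227. 282.]
scene driver 0.7 [ 0.7777 -0.2204  0.0196] [129. 261.]
scene jar 0.77 [0.7457 0.1934 0.047 ] [328. 304.]
top camera 0.71 [ 0.3843 -0.216   0.0756] [362. 284.]
top camera 0.67 [ 0.4976 -0.0587  0.0796] [290. 235.]
top camera 0.63 [ 0.3881 -0.1267  0.0706] [321. 283.]
top camera 0.61 [ 0.6172 -0.0646  0.0739] [290. 183.]
top insert 0.8 [ 0.5111 -0.2     0.018 ] [347. 228.]
top drone 0.67 [0.4733 0.2116 0.039 ] [174. 248.]
top lens 0.91 [ 0.3855 -0.2156  0.0767] [361. 283.]
top lens 0.81 [ 0.3893 -0.1274  0.0727] [322. 283.]
top lens 0.77 [ 0.6142 -0.0687  0.0734] [292. 184.]
top lens 0.71 [ 0.5001 -0.0583  0.0708] [289. 234.]
top dock 0.84 [0.4758 0.2114 0.0323] [175. 247.]
top battery 0.96 [ 0.7413 -0.0069  0.0292] [264. 135.]
top driver 0.73 [ 0.7666 -0.2249  0.0207] [353. 123.]
top jar 0.66 [0.7377 0.1822 0.0457] [185. 137.]
top jar 0.18 [0.4707 0.2092 0.0374] [175. 250.]
```

```bash
python3 - <<'E'
import cv2,numpy as np
a=cv2.imread("pics/a.png");b=cv2.imread("pics/b.png")
cv2.imwrite("pics/ab.png",np.vstack([cv2.resize(a[100:340,80:480],(800,480))[:300],cv2.resize(b[100:310,120:420],(430,300),interpolation=3).copy() if 0 else cv2.copyMakeBorder(cv2.resize(b[100:310,120:420],(430,300)),0,0,0,370,0)]))
E
```

```text
(no output)
```

View pics/ab.png

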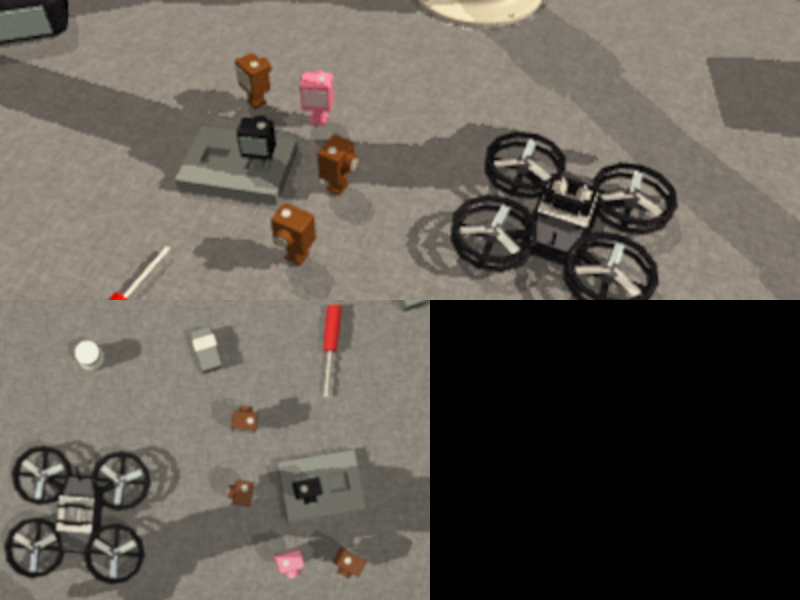

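The candidates are the black one in the insert at scene (208,169) / top (334,231), brown ones at scene (206,138), (248,181) and (226,215), and a pink one at scene (238,148). By the description it is the black one standing in the insert. I'll go past the drone first and look at it with the wrist camera.

```bash
python3 -m jog '[{"x":2,"y":-4,"z":0.5},{"x":2,"y":-3.6,"z":0.5},{"x":2,"y":-3.6,"z":0.5},{"x":2,"y":-3.6,"z":0.5},{"x":2,"y":-3.6,"z":0.5},{"x":2,"y":-3.6},{"x":2,"y":-3.6},{"x":2,"y":-3.6}]'; python3 -m jog '[{"x":0.5,"y":-3.6},{"x":0.5,"y":-3.5},{"y":-2},{},{},{},{},{}]'
python3 - <<'E'
from h import *
w,i=cap("wrist");print(get_state()["eef_pos"],get_state()["time_s"]);find("wrist",i,["drone","dock","catches"],2)
cv2.imwrite("pics/w1.png",w);np.save("w1.npy",i,allow_pickle=True)
for k in ["drone","dock"]:
  for d in outline_of("wrist",k)[:1]: np.save("o_"+k,d["region"]);print(k,d["confidence"],d["region"].sum())
cv2.imwrite("pics/w1b.png",cv2.resize(w,(768,576)))
E
```

```text
[0.28957757 0.5819353  0.22675727] 0.95$[0]: bad value
$[0]: bad value
```

View pics/w1b.png

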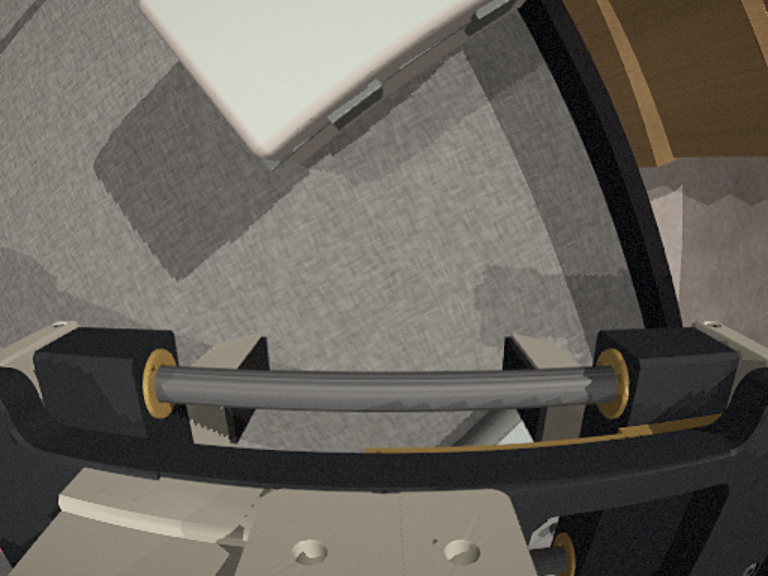

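The wrist picture (view 2) shows the open fingers, at about (235,390) and (540,390), with a white case at the top and no drone, because the arm did not move. Rows probably need every key.

```bash
python3 -m jog '[{"x":2,"y":-3.5,"z":0.5,"twist":0,"gripper":9.18},{"x":2,"y":-3.5,"z":0.5,"twist":0,"gripper":9.18},{"x":2,"y":-3.5,"z":0.5,"twist":0,"gripper":9.18},{"x":2,"y":-3.5,"z":0.5,"twist":0,"gripper":9.18},{"x":2,"y":-3.5,"z":0.5,"twist":0,"gripper":9.18},{"x":2,"y":-3.5,"z":0,"twist":0,"gripper":9.18},{"x":2,"y":-3.5,"z":0,"twist":0,"gripper":9.18},{"x":2,"y":-3.5,"z":0,"twist":0,"gripper":9.18}]'
```

```text
time_s: 1.87
eef_pos: [0.4503, 0.3002, 0.2522]
orientation: [2.671, 1.654, 0.002]
contact_force: [1.1, 0.6, -0.5]
opening: 1.0
```

```bash

python3 - <<'E'
from h import *
w,i=cap("wrist");print(get_state()["eef_pos"],get_state()["time_s"])
print(proj(i,[.475,.212,.05],True),proj(i,[.512,-.165,.07],True), cv2.Rodrigues(np.array(i["rvec"],float))[0].T@[0,-1,0])
find("wrist",i,["drone","dock","catches","camera","insert"],2)
cv2.imwrite("pics/w2.png",w)
E
```

```text
[0.4560964  0.29053044 0.25178227] 1.9167
[203.9507281  222.35463247] [ 43.95987941 324.06785977] [-0.86634249  0.43207639 -0.25052083]
wrist drone 0.8 [0.4467 0.2364 0.0369] [211. 193.]
wrist dock 0.72 [0.4468 0.2321 0.037 ] [208. 194.]
wrist catches 0.66 [0.4423 0.2349 0.0382] [208. 191.]
```

```bash
python3 -m jog '[{"x":2,"y":-2,"z":0,"twist":7,"gripper":9.18},{"x":2,"y":-2,"z":0,"twist":7,"gripper":9.18},{"x":2,"y":-2,"z":0,"twist":7,"gripper":9.18},{"x":2,"y":-1,"z":0,"twist":2,"gripper":9.18},{"x":2,"y":0,"z":0,"twist":0,"gripper":9.18},{"x":0,"y":0,"z":0,"twist":0,"gripper":9.18},{"x":0,"y":0,"z":0,"twist":0,"gripper":9.18},{"x":0,"y":0,"z":0,"twist":0,"gripper":9.18}]'
python3 - <<'E'
from h import *
w,i=cap("wrist");print(get_state()["eef_pos"],get_state()["time_s"])
find("wrist",i,["drone","dock","catches"],2)
cv2.imwrite("pics/w3.png",w);np.save("w3.npy",i,allow_pickle=True)
cv2.imwrite("pics/w3b.png",cv2.resize(w[:300],(800,469)))
E
```

```text
time_s: 2.83
eef_pos: [0.5481, 0.234, 0.2514]
orientation: [-2.283, -2.156, 0.001]
contact_force: [0.3, -0.1, -0.7]
opening: 1.0
[0.54799854 0.23393762 0.25155993] 2.8833
wrist drone 0.57 [0.4754 0.2198 0.0364] [242. 117.]
wrist dock 0.66 [0.4775 0.2181 0.0388] [240. 119.]
wrist catches 0.93 [0.4752 0.2173 0.0387] [239. 117.]
```

View pics/w3b.png

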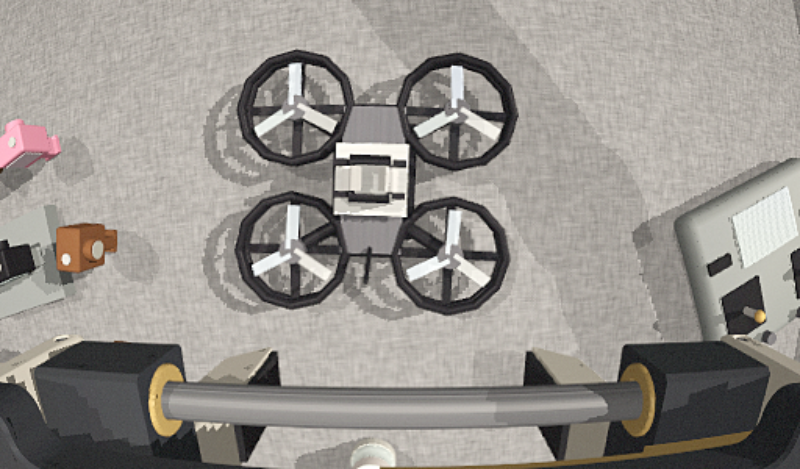

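The drone view (view 3) shows the aerial at crop (367,262), on the robot's +x side, so the drone's front is -x. The dock is at (372,180), with catches/walls at (370,160) and (370,197). The duct centres are (296,108), (457,111), (292,250) and (451,255).

```bash
cat >> h.py <<'E'
def ray(i,px,fish=True):
    R=cv2.Rodrigues(np.array(i["rvec"],float))[0]; f=192/np.tan(np.radians(i["fov_y"]/2))
    u=np.array([px[0]-i["cx"],px[1]-i["cy"]])
    if fish: r=np.hypot(*u); th=r/f; d=np.array([u[0]/r*np.sin(th),u[1]/r*np.sin(th),np.cos(th)])
    else: d=np.array([u[0]/f,u[1]/f,1])
    return -R.T@np.array(i["tvec"]).ravel(), R.T@d
def onplane(i,px,z,fish=True):
    c,d=ray(i,px,fish); return c+d*(z-c[2])/d[2]
E
python3 - <<'E'
from h import *
i=np.load("w3.npy",allow_pickle=True).item(); print(i["fov_y"],ray(i,(200,200))[0])
k=1/1.5625
P=np.array([onplane(i,(x*k,y*k),.03) for x,y in[(296.5,108),(457,111),(292,250),(451,255)]]);print(P.round(4),P.mean(0))
v=P[:2].mean(0)-P[2:].mean(0);u=P[[1,3]].mean(0)-P[[0,2]].mean(0)
print("yaw",np.degrees(np.arctan2(-v[1],-v[0])),np.degrees(np.arctan2(-u[0],u[1])),np.linalg.norm(u),np.linalg.norm(v))
for z in(.06,.07):
  Q=np.array([onplane(i,(x*k,y*k),z) for x,y in[(335,143),(410,143),(333,215),(409,217)]]);print(z,Q.round(4).tolist(),Q.mean(0))
print("aerial",onplane(i,(367*k,249*k),.077))
E
```

```text
65.70646984690485 [0.48195978 0.23789411 0.40967976]
[[0.4066 0.1568 0.03  ]
 [0.4187 0.2872 0.03  ]
 [0.525  0.1442 0.03  ]
 [0.5375 0.2763 0.03  ]] [0.4719406  0.21612814 0.03      ]
yaw -5.634475553490353 -5.362611493249447 0.13178639012129728 0.11919747628967194
0.06 [[0.4428, 0.1911, 0.06], [0.4469, 0.2468, 0.06], [0.4973, 0.1859, 0.06], [0.5026, 0.2429, 0.06]] [0.47237376 0.21666292 0.06      ]
0.07 [[0.4439, 0.1924, 0.07], [0.4479, 0.2466, 0.07], [0.4968, 0.1873, 0.07], [0.502, 0.2428, 0.07]] [0.4726479  0.21727008 0.07      ]
aerial [0.52283288 0.21116059 0.077     ]
```

```bash
python3 -m jog '[{"x":0.5,"y":-4,"z":0,"twist":0,"gripper":9.18},{"x":0.5,"y":-4,"z":0,"twist":0,"gripper":9.18},{"x":0.5,"y":-4,"z":0,"twist":0,"gripper":9.18},{"x":0.5,"y":-4,"z":0,"twist":0,"gripper":9.18},{"x":0,"y":-4,"z":0,"twist":0,"gripper":9.18},{"x":0,"y":-4,"z":0,"twist":0,"gripper":9.18},{"x":0,"y":-4,"z":0,"twist":0,"gripper":9.18},{"x":0,"y":-4,"z":0,"twist":0,"gripper":9.18}]'
python3 -m jog '[{"x":0.5,"y":-3,"z":0,"twist":0,"gripper":9.18},{"x":0,"y":-3,"z":0,"twist":0,"gripper":9.18},{"x":0,"y":-1,"z":0,"twist":0,"gripper":9.18},{"x":0,"y":0,"z":0,"twist":0,"gripper":9.18},{"x":0,"y":0,"z":0,"twist":0,"gripper":9.18},{"x":0,"y":0,"z":0,"twist":0,"gripper":9.18},{"x":0,"y":0,"z":0,"twist":0,"gripper":9.18},{"x":0,"y":0,"z":0,"twist":0,"gripper":9.18}]'
python3 - <<'E'
from h import *
w,i=cap("wrist");print(get_state()["eef_pos"],get_state()["time_s"])
find("wrist",i,["camera","insert","lens","head"],2); print(ray(i,(200,200))[0])
cv2.imwrite("pics/w4.png",w);np.save("w4.npy",i,allow_pickle=True)
u,v=proj(i,[.512,-.165,.05],True).astype(int);x0,y0=max(0,u-80),max(0,v-65);print(x0,y0)
cv2.imwrite("pics/w4b.png",cv2.resize(w[y0:y0+130,x0:x0+160],(800,650)[:2] and (736,598),interpolation=2))
E
```

```text
time_s: 3.7
eef_pos: [0.5691, -0.0894, 0.2522]
orientation: [2.286, 2.154, 0.001]
contact_force: [0.6, -0.9, 0.1]
opening: 1.001
time_s: 4.37
eef_pos: [0.5749, -0.1557, 0.2519]
orientation: [-2.284, -2.157, -0.001]
contact_force: [-0.5, -0.8, -0.5]
opening: 1.0
[ 0.57485858 -0.15619838  0.25185641] 4.4167
wrist camera 0.98 [ 0.4978 -0.1579  0.0779] [250. 112.]
wrist camera 0.94 [ 0.495  -0.0645  0.0739] [332. 107.]
wrist insert 0.63 [ 0.5082 -0.2037  0.0194] [217. 124.]
wrist lens 0.97 [ 0.3867 -0.2195  0.0695] [192.  25.]
wrist lens 0.81 [ 0.3964 -0.1273  0.0778] [273.  24.]
wrist head 0.96 [ 0.3913 -0.2191  0.0758] [192.  27.]
wrist head 0.72 [ 0.5051 -0.0662  0.0755] [332. 116.]
[ 0.50849764 -0.15188101  0.41004127]
165 59
```

View pics/w4b.png

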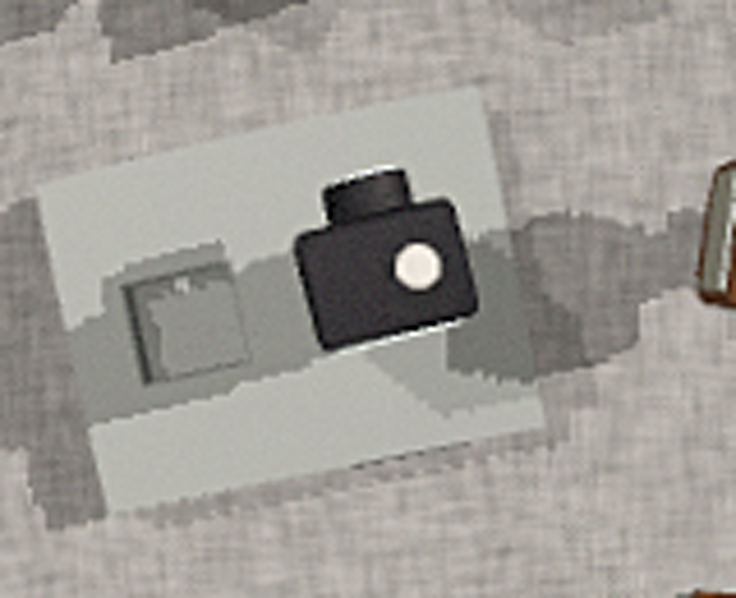

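View 4 is the black camera with its lens barrel up, at crop (368,190), so it faces robot -x. The top face corners are (296,240), (455,198), (480,315) and (325,350). The empty pocket is at (190,325).

```bash
python3 - <<'E'
from h import *
i=np.load("w4.npy",allow_pickle=True).item()
Q=np.array([onplane(i,(165+x/4.6,59+y/4.6),.082) for x,y in[(296,240),(455,198),(480,315),(325,350)]]);print(Q.round(4).tolist(),Q.mean(0))
for a,b in((0,1),(3,2)): d=Q[b]-Q[a];print(np.linalg.norm(d),np.degrees(np.arctan2(-d[0],d[1])))
for a,b in((0,3),(1,2)): d=Q[b]-Q[a];print(np.linalg.norm(d),np.degrees(np.arctan2(d[1],d[0])))
I=np.array([onplane(i,(165+x/4.6,59+y/4.6),.02) for x,y in[(40,185),(480,88),(545,428),(108,510)]]);print(I.mean(0))
d=I[1]-I[0];print(np.degrees(np.arctan2(-d[0],d[1])))
P=I.mean(0);
R=cv2.Rodrigues(np.array(get_state()["orientation"]))[0];print(R.round(3))
E
```

```text
[[0.4955, -0.1808, 0.082], [0.4879, -0.1425, 0.082], [0.5162, -0.1382, 0.082], [0.5224, -0.1756, 0.082]] [ 0.50550138 -0.1592609   0.082     ]
0.03897351574412592 11.349359945669
0.037890105503040804 9.407532711398545
0.027390155646739002 10.950635365089205
0.028702654469360322 8.761871397755472
[ 0.51013261 -0.18933737  0.02      ]
7.780680081616814
[[ 0.06   0.998  0.   ]
 [ 0.998 -0.06   0.   ]
 [ 0.     0.    -1.   ]]
```

```bash
python3 -m jog '[{"x":-2,"y":-0.35,"z":-1,"twist":7,"gripper":6},{"x":-2,"y":0,"z":-1,"twist":6.4,"gripper":6},{"x":-2,"y":0,"z":-1.5,"twist":0,"gripper":6},{"x":-0.95,"y":0,"z":-2,"twist":0,"gripper":6},{"x":0,"y":0,"z":-2,"twist":0,"gripper":6},{"x":0,"y":0,"z":-2,"twist":0,"gripper":6},{"x":0,"y":0,"z":0,"twist":0,"gripper":6},{"x":0,"y":0,"z":0,"twist":0,"gripper":6}]'
python3 - <<'E'
from h import *
w,i=cap("wrist");print(get_state()["eef_pos"],get_state()["time_s"])
find("wrist",i,["camera"],2)
cv2.imwrite("pics/w5.png",w);np.save("w5.npy",i,allow_pickle=True)
cv2.imwrite("pics/w5b.png",cv2.resize(w[100:340,100:420],(800,600),interpolation=2))
E
```

```text
time_s: 5.28
eef_pos: [0.5044, -0.1613, 0.1562]
orientation: [-2.019, -2.404, 0.001]
contact_force: [0.4, -0.6, 0.6]
opening: 0.658
[ 0.50544439 -0.16154707  0.1572277 ] 5.3333
wrist camera 0.95 [ 0.4907 -0.0707  0.0709] [360. 203.]
wrist camera 0.88 [ 0.3907 -0.1321  0.0744] [316.  73.]
```

View pics/w5b.png

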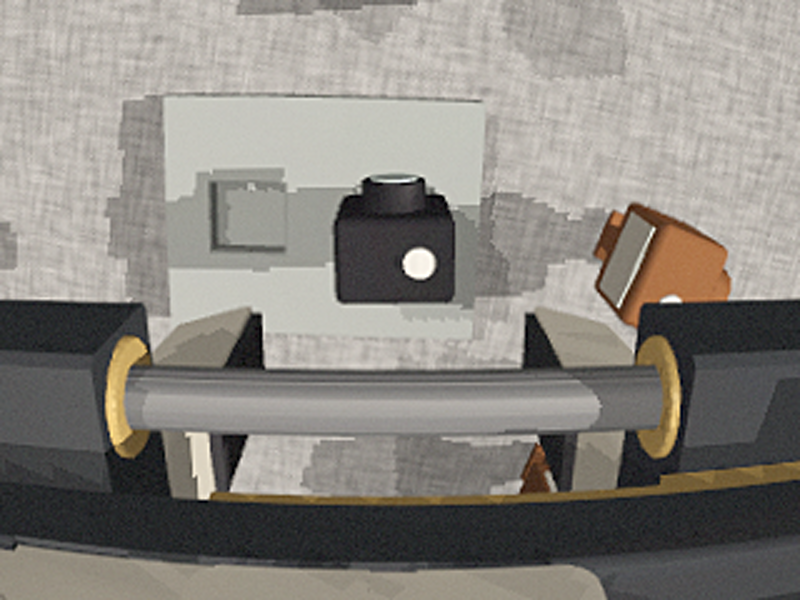

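View 5: the camera (top face x 336–454, back edge y 302) is square and centred between the fingers (263–523). The brown look-alike stands clear to the right, at (665,260). I'll check the x position and then go down.

```bash
python3 - <<'E'
from h import *
i=np.load("w5.npy",allow_pickle=True).item()
S=get_state()["eef_pos"];R=cv2.Rodrigues(np.array(get_state()["orientation"]))[0]; print(S,R.round(3)[:,0])
for p in [(338,301),(452,301),(345,196),(449,196)]:
  q=onplane(i,(100+p[0]/2.5,100+p[1]/2.5),.082); print(q.round(4),(R.T@(q-S)).round(4))
E
```

```text
[ 0.50604769 -0.16170743  0.15783313] [-0.173  0.985 -0.001]
[ 0.5211 -0.1763  0.082 ] [-0.0169  0.0122  0.0759]
[ 0.5147 -0.1391  0.082 ] [0.0208 0.0123 0.0758]
[ 0.4859 -0.1795  0.082 ] [-0.014  -0.0231  0.0758]
[ 0.4802 -0.1469  0.082 ] [ 0.0191 -0.023   0.0758]
```

```bash
python3 -m jog '[{"x":-0.15,"y":0.2,"z":-2.5,"twist":0,"gripper":6},{"x":0,"y":0,"z":-2.5,"twist":0,"gripper":6},{"x":0,"y":0,"z":-2.5,"twist":0,"gripper":6},{"x":0,"y":0,"z":-2,"twist":0,"gripper":6},{"x":0,"y":0,"z":-1.6,"twist":0,"gripper":6},{"x":0,"y":0,"z":0,"twist":0,"gripper":6},{"x":0,"y":0,"z":0,"twist":0,"gripper":6},{"x":0,"y":0,"z":0,"twist":0,"gripper":6}]'
python3 -m jog '[{"x":0,"y":0,"z":0,"twist":0,"gripper":2.5},{"x":0,"y":0,"z":0,"twist":0,"gripper":2.5},{"x":0,"y":0,"z":0,"twist":0,"gripper":2.5},{"x":0,"y":0,"z":0,"twist":0,"gripper":2.5},{"x":0,"y":0,"z":0,"twist":0,"gripper":2.5},{"x":0,"y":0,"z":0,"twist":0,"gripper":2.5},{"x":0,"y":0,"z":0,"twist":0,"gripper":2.5},{"x":0,"y":0,"z":0,"twist":0,"gripper":2.5}]'
```

```text
time_s: 6.05
eef_pos: [0.5051, -0.1599, 0.0473]
orientation: [2.019, 2.404, 0.002]
contact_force: [0.4, -0.2, 0.4]
opening: 0.656
time_s: 6.72
eef_pos: [0.5043, -0.1598, 0.0465]
orientation: [2.02, 2.405, 0.001]
contact_force: [-0.7, -0.5, 6.0]
opening: 0.437
```

```bash
python3 -m jog '[{"x":0,"y":0,"z":1,"twist":0,"gripper":2.5},{"x":0,"y":0,"z":2.5,"twist":0,"gripper":2.5},{"x":0,"y":0,"z":3,"twist":0,"gripper":2.5},{"x":0,"y":0,"z":3,"twist":0,"gripper":2.5},{"x":0,"y":1,"z":3,"twist":0,"gripper":2.5},{"x":0,"y":2,"z":3,"twist":0,"gripper":2.5},{"x":0,"y":3,"z":1,"twist":-3,"gripper":2.5},{"x":0,"y":4,"z":0,"twist":-6.3,"gripper":2.5}]'
python3 -m jog '[{"x":0,"y":4,"z":0,"twist":-6.1,"gripper":2.5},{"x":0,"y":4,"z":0,"twist":0,"gripper":2.5},{"x":0,"y":4,"z":0,"twist":0,"gripper":2.5},{"x":0,"y":4,"z":0,"twist":0,"gripper":2.5},{"x":0,"y":4,"z":0,"twist":0,"gripper":2.5},{"x":-1,"y":3,"z":0,"twist":0,"gripper":2.5},{"x":-1,"y":2,"z":0,"twist":0,"gripper":2.5},{"x":-0.5,"y":1,"z":0,"twist":0,"gripper":2.5}]'
python3 - <<'E'
from h import *
for n in("scene","top","wrist"):
  w,i=cap(n);np.save(n+"6.npy",i,allow_pickle=True);cv2.imwrite(f"pics/{n}6.png",w);find(n,i,["camera","lens","dock","drone","head"],2)
s=get_state();print(s["eef_pos"],s["orientation"],s["contact_force"],s["opening"])
cv2.imwrite("pics/w6b.png",cv2.resize(w[100:340,100:420],(800,600),interpolation=2))
E
```

```text
time_s: 7.38
eef_pos: [0.5055, -0.0626, 0.2146]
orientation: [2.21, 2.224, 0.005]
contact_force: [0.5, 0.7, -1.0]
opening: 0.437
time_s: 8.05
eef_pos: [0.4763, 0.2025, 0.2109]
orientation: [-2.312, -2.124, 0.0]
contact_force: [-0.6, -0.1, -1.9]
opening: 0.436
scene camera 0.93 [ 0.5142 -0.0537  0.0628] [248. 181.]
scene camera 0.72 [0.4927 0.2028 0.2313] [375. 143.]
scene lens 0.89 [ 0.6232 -0.0614  0.0627] [226. 214.]
scene lens 0.61 [0.4887 0.1992 0.2328] [374. 140.]
scene dock 0.97 [0.4959 0.2202 0.0306] [363. 214.]
scene dock 0.52 [0.7459 0.1956 0.0472] [329. 304.]
scene drone 0.67 [0.4901 0.2198 0.0347] [364. 211.]
scene head 0.89 [ 0.3946 -0.2163  0.0605] [207. 137.]
scene head 0.85 [0.493  0.1991 0.2268] [373. 144.]
top camera 0.79 [ 0.3863 -0.1272  0.0727] [321. 284.]
top camera 0.75 [ 0.6186 -0.0648  0.0752] [290. 182.]
top lens 0.88 [ 0.3858 -0.2181  0.0731] [362. 283.]
top lens 0.78 [ 0.5017 -0.0562  0.0704] [288. 233.]
top dock 0.9 [0.5215 0.1828 0.0307] [187. 228.]
top drone 0.73 [0.5228 0.1824 0.0364] [186. 227.]
top head 0.75 [ 0.5046 -0.0574  0.0758] [289. 232.]
top head 0.62 [ 0.6172 -0.0641  0.0744] [290. 183.]
wrist camera 0.78 [ 0.3904 -0.1136  0.0625] [ 16. 143.]
wrist camera 0.76 [ 0.6009 -0.0674  0.053 ] [ 79. 285.]
wrist lens 0.95 [ 0.4953 -0.0465  0.0614] [ 66. 216.]
wrist lens 0.75 [0.4644 0.198  0.2378] [254. 234.]
wrist dock 0.57 [0.4459 0.2197 0.0393] [273. 150.]
wrist drone 0.95 [0.4423 0.2236 0.0358] [276. 146.]
wrist head 0.89 [ 0.4961 -0.051   0.0636] [ 63. 217.]
wrist head 0.82 [0.4664 0.2034 0.2427] [266. 240.]
[0.47863341 0.19865026 0.21073499] [-2.31926797e+00 -2.11904265e+00  2.83849262e-05] [-1.05117074  1.24474808 -0.78602118] 0.4357578905545202
```

View pics/w6b.png

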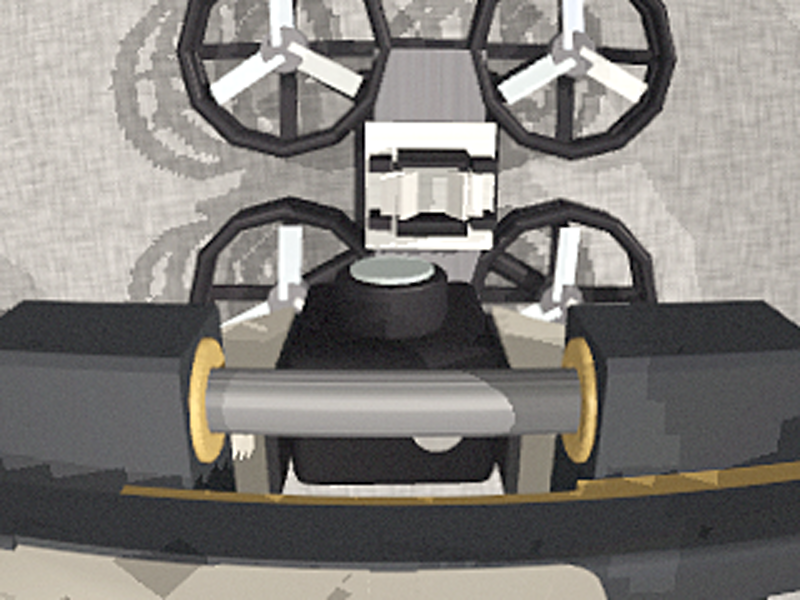

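View 6: the camera is held, lens glass centre at (391,269), top back edge at y≈482. The dock plate is at (365–494, 122–250), with dark ±x walls at y≈157 and 220. Next I'll measure the hand offset and enlarge the dock.

```bash
python3 - <<'E'
from h import *
from scipy.optimize import least_squares
w=cv2.imread("pics/wrist6.png")
cv2.imwrite("pics/d6.png",cv2.resize(w[145:203,240:305],(780,696)[:1]+(696,),interpolation=2)[:, :] if 0 else cv2.resize(w[145:203,240:305],(650,580),interpolation=2))
i=np.load("wrist6.npy",allow_pickle=True).item()
s=get_state();T=np.array(s["eef_pos"]);R=cv2.Rodrigues(np.array(s["orientation"]))[0];print(R.round(3))
C=lambda x,y,z:(100+x/2.5,100+y/2.5)
def tool(px,tz):
    c,d=ray(i,px);c=R.T@(c-T);d=R.T@d;return c+d*(tz-c[2])/d[2]
print("camera pos in tool",(R.T@(ray(i,(9,9))[0]-T)))
print("lens",tool(C(391,269,0),-.0195)*1e3,"expect y -25")
for p in((293,482),(497,482)): print("back edge",tool(C(*p,0),-.0355)*1e3,"expect y 15")
o=[d for d in outline_of("wrist","lens")]
E
```

```text
[[ 0.09   0.996 -0.   ]
 [ 0.996 -0.09   0.   ]
 [ 0.    -0.    -1.   ]]
camera pos in tool [-0.00044457 -0.06611665 -0.15815858]
lens [ -0.66566371 -24.65322091 -19.5       ] expect y -25
back edge [-19.83845275  14.03116774 -35.5       ] expect y 15
back edge [ 19.92002028  14.16152992 -35.5       ] expect y 15
```

View pics/d6.png

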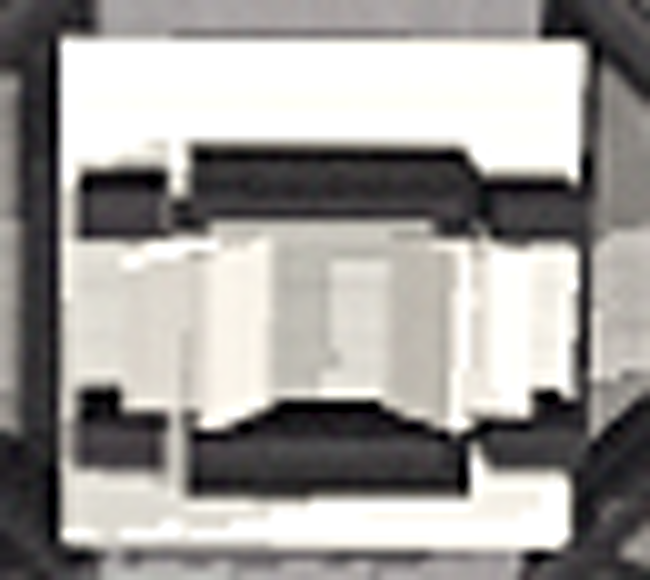

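View 7 is the dock, enlarged. The front wall's inner top edge is at y≈217, the back wall's at y≈432, and the walls span x 190–466. The plate is x 60–587, y 40–547, and the catch slopes are at x 205–270 and 390–460.

```bash
python3 - <<'E'
from h import *
i=np.load("wrist6.npy",allow_pickle=True).item()
s=get_state();T=np.array(s["eef_pos"]);R=cv2.Rodrigues(np.array(s["orientation"]))[0]
C=lambda x,y:(240+x/10,145+y/10)
def tl(q): return (R.T@(q-T))*1e3
for z in(.066,.07,.074):
  a=onplane(i,C(327,217),z);b=onplane(i,C(327,432),z);print(z,"gap",np.linalg.norm(a-b)*1e3,"mid tool",tl((a+b)/2).round(2),((a+b)/2).round(4))
  a=onplane(i,C(190,460),z);b=onplane(i,C(466,460),z);print("  len",np.linalg.norm(a-b)*1e3,tl((a+b)/2).round(2))
for z in(.045,.05,.055,.06):
  Q=[onplane(i,C(*p),z) for p in((60,40),(587,40),(62,545),(568,548))];print(z,[tl(q).round(1)[:2].tolist() for q in Q],tl(np.mean(Q,0)).round(2),np.mean(Q,0).round(4))
w=cv2.imread("pics/wrist6.png")
# duct hubs, crop coords 2.5
H=[onplane(i,(100+x/2.5,100+y/2.5),.03) for x,y in((286,48),(571,52),(287,296),(561,302))]
H=np.array(H);u=H[[1,3]].mean(0)-H[[0,2]].mean(0);v=H[2:].mean(0)-H[:2].mean(0);print(H.mean(0),np.degrees(np.arctan2(-u[0],u[1])),np.degrees(np.arctan2(v[1],v[0])),tl(H.mean(0)))
print(R[:,1], T)
E
```

```text
0.066 gap 22.739878920655176 mid tool [ 16.07  -7.97 144.69] [0.4721 0.2154 0.066 ]
  len 29.014546761752907 [ 16.35   6.41 144.69]
0.07 gap 22.43957979605827 mid tool [ 15.85  -8.74 140.69] [0.4713 0.2152 0.07  ]
  len 28.631385399129474 [ 16.12   5.45 140.69]
0.074 gap 22.13928067146141 mid tool [ 15.63  -9.51 136.69] [0.4705 0.2151 0.074 ]
  len 28.248224036506052 [ 15.9    4.49 136.69]
0.045 [[-12.1, -35.7], [45.6, -35.9], [-12.5, 21.2], [44.9, 21.7]] [ 16.48  -7.17 165.69] [0.4729 0.2157 0.045 ]
0.05 [[-12.0, -36.2], [44.9, -36.4], [-12.3, 19.9], [44.2, 20.4]] [ 16.22  -8.08 160.69] [0.472  0.2155 0.05  ]
0.055 [[-11.8, -36.7], [44.2, -36.9], [-12.1, 18.5], [43.5, 19.0]] [ 15.96  -8.99 155.69] [0.471  0.2154 0.055 ]
0.06 [[-11.6, -37.1], [43.4, -37.3], [-11.9, 17.2], [42.8, 17.7]] [ 15.69  -9.9  150.69] [0.4701 0.2152 0.06  ]
[0.47117835 0.21554914 0.03      ] -6.184074432919129 -5.773365732207682 [ 16.15793514  -8.87320595 180.69047248]
[ 9.95937215e-01 -9.00502047e-02 -1.58182776e-04] [0.4785892  0.1986581  0.21068932]
```

```bash
python3 -m jog '[{"x":-0.3,"y":0.8,"z":-1,"twist":-0.3,"gripper":2.5},{"x":-0.38,"y":0.87,"z":-2,"twist":0,"gripper":2.5},{"x":0,"y":0,"z":-2.5,"twist":0,"gripper":2.5},{"x":0,"y":0,"z":-2,"twist":0,"gripper":2.5},{"x":0,"y":0,"z":-1,"twist":0,"gripper":2.5},{"x":0,"y":0,"z":0,"twist":0,"gripper":2.5},{"x":0,"y":0,"z":0,"twist":0,"gripper":2.5},{"x":0,"y":0,"z":0,"twist":0,"gripper":2.5}]'
python3 - <<'E'
from h import *
s=get_state();T=np.array(s["eef_pos"]);R=cv2.Rodrigues(np.array(s["orientation"]))[0];print(T,R[:,1],s["contact_force"])
out=[]
for n in("scene","top","wrist"):
  w,i=cap(n);np.save(n+"7.npy",i,allow_pickle=True);cv2.imwrite(f"pics/{n}7.png",w)
  u,v=proj(i,[.4713,.2153,.08],n=="wrist").astype(int); print(n,u,v)
  h=30 if n!="wrist" else 60
  x0=u-h;y0=v-h if n!="wrist" else v-80
  print(x0,y0,420/(2*h)); out.append(cv2.resize(w[y0:y0+2*h,x0:x0+2*h],(420,420),interpolation=2)[:, :])
cv2.imwrite("pics/c7.png",np.hstack([cv2.resize(out[0],(400,400)),cv2.resize(out[2],(400,400))]))
E
```

```text
time_s: 9.67
eef_pos: [0.4728, 0.2158, 0.1268]
orientation: [2.325, 2.112, 0.003]
contact_force: [0.6, -0.5, -0.6]
opening: 0.434
[0.47278798 0.21577908 0.126846  ] [ 0.99543033 -0.09547808  0.00154932] [ 0.62178248 -0.45694965 -0.64780411]
scene 367 190
337 160 7.0
top 168 249
138 219 7.0
wrist 255 212
195 132 3.5
```

View pics/c7.png

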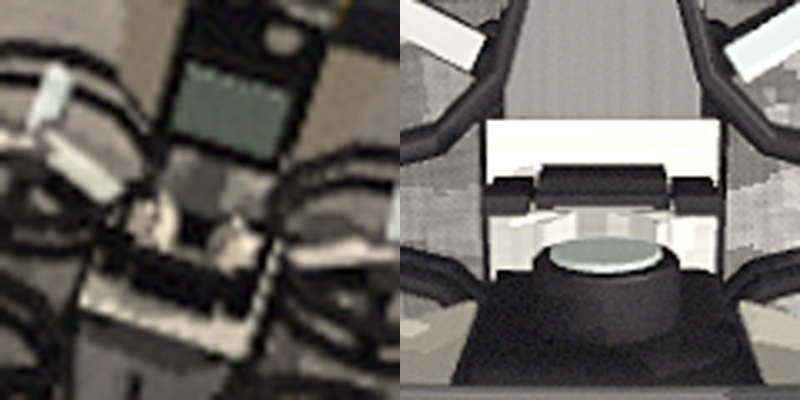

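View 8, right half: the lens is at x≈607 and the front wall spans x 538–666, with its inner edge at y≈208. Left half, the scene view, has the foot standing just above the well between the two catches. I'll compute the remaining offset.

```bash
python3 - <<'E'
from h import *
i=np.load("wrist7.npy",allow_pickle=True).item()
s=get_state();T=np.array(s["eef_pos"]);R=cv2.Rodrigues(np.array(s["orientation"]))[0];print(T)
C=lambda x,y:(195+(x-400)*.3,132+y*.3)
def tool(px,tz):
    c,d=ray(i,px);c=R.T@(c-T);d=R.T@d;return (c+d*(tz-c[2])/d[2])*1e3
print("lens",tool(C(607,253),-.0195))
z=lambda h:T[2]-h
print("wall inner",tool(C(602,208),z(.07)),"expect y -11 x0"); print("wall ends",tool(C(538,195),z(.07)),tool(C(666,195),z(.07)))
for h in (.05,.055): print("plate L/R/front",tool(C(487,150),z(h)),tool(C(720,150),z(h)),tool(C(603,121),z(h)))
print(i["cx"],i["cy"])
# scene check: project expected foot/dock features
j=np.load("scene7.npy",allow_pickle=True).item()
w=cv2.imread("pics/scene7.png"); yaw=np.radians(-5.4);M=np.array([[np.cos(yaw),-np.sin(yaw),0],[np.sin(yaw),np.cos(yaw),0],[0,0,1]])
cam=T-np.array([.0004,0,.0385])
pr=lambda o,p:(((proj(j,o+M@(np.array(p)/1e3))-[337,160])*400/60).round(0)).tolist()
print("screen corners of box back face",[pr(cam,p) for p in((15,-20,30),(15,20,30),(15,-20,74),(15,20,74))])
D=np.array([.4713,.2153,.05]);print("plate back corners z0",[pr(D,p) for p in((28.5,-28.5,0),(28.5,28.5,0),(0,-11,29),(0,11,29))])
E
```

```text
[0.47284193 0.21567065 0.12700338]
lens [  0.4615154  -24.73386641 -19.5       ]
wall inner [ -0.53509272 -12.28178242  57.00338465] expect y -11 x0
wall ends [-14.8418282  -15.29199692  57.00338465] [ 13.77473869 -15.26962714  57.00338465]
plate L/R/front [-28.49110708 -21.79342039  77.00338465] [ 28.03163972 -21.74781715  77.00338465] [ -0.33628376 -28.79315809  77.00338465]
plate L/R/front [-27.8804715  -22.74153546  72.00338465] [ 27.44111889 -22.69690133  72.00338465] [ -0.3239621  -29.59252278  72.00338465]
256.7914278498181 196.3842518332363
screen corners of box back face [[152.0, 138.0], [277.0, 176.0], [180.0, 38.0], [311.0, 76.0]]
plate back corners z0 [[78.0, 296.0], [246.0, 350.0], [167.0, 197.0], [233.0, 218.0]]
```

```bash
python3 -m jog '[{"x":-0.05,"y":-0.05,"z":0,"twist":0,"gripper":2.5},{"x":0,"y":0,"z":-0.3,"twist":0,"gripper":2.5},{"x":0,"y":0,"z":-0.4,"twist":0,"gripper":2.5},{"x":0,"y":0,"z":-0.4,"twist":0,"gripper":2.5},{"x":0,"y":0,"z":-0.4,"twist":0,"gripper":2.5},{"x":0,"y":0,"z":-0.1,"twist":0,"gripper":2.5},{"x":0,"y":0,"z":0,"twist":0,"gripper":2.5},{"x":0,"y":0,"z":0,"twist":0,"gripper":2.5}]'
python3 -m jog '[{"x":0,"y":0,"z":-0.1,"twist":0,"gripper":2.5},{"x":0,"y":0,"z":-0.1,"twist":0,"gripper":2.5},{"x":0,"y":0,"z":-0.1,"twist":0,"gripper":2.5},{"x":0,"y":0,"z":-0.1,"twist":0,"gripper":2.5},{"x":0,"y":0,"z":0,"twist":0,"gripper":2.5},{"x":0,"y":0,"z":0,"twist":0,"gripper":2.5},{"x":0,"y":0,"z":0,"twist":0,"gripper":2.5},{"x":0,"y":0,"z":0,"twist":0,"gripper":2.5}]'
```

```text
time_s: 10.48
eef_pos: [0.4712, 0.2149, 0.1095]
orientation: [-2.325, -2.113, 0.001]
contact_force: [-0.1, -0.6, -1.3]
opening: 0.435
time_s: 11.15
eef_pos: [0.4717, 0.2149, 0.1059]
orientation: [2.325, 2.113, 0.001]
contact_force: [0.7, -0.4, 1.5]
opening: 0.433
```

```bash
python3 -m jog '[{"x":0,"y":0,"z":-0.1,"twist":0,"gripper":2.5},{"x":0,"y":0,"z":-0.1,"twist":0,"gripper":2.5},{"x":0,"y":0,"z":-0.1,"twist":0,"gripper":2.5},{"x":0,"y":0,"z":-0.1,"twist":0,"gripper":2.5},{"x":0,"y":0,"z":0,"twist":0,"gripper":2.5},{"x":0,"y":0,"z":0,"twist":0,"gripper":2.5},{"x":0,"y":0,"z":0,"twist":0,"gripper":2.5},{"x":0,"y":0,"z":0,"twist":0,"gripper":2.5}]'
```

```text
time_s: 11.82
eef_pos: [0.4714, 0.2148, 0.1018]
orientation: [2.325, 2.113, 0.0]
contact_force: [0.1, -0.1, 3.7]
opening: 0.44
```

```bash
python3 -m jog '[{"x":0,"y":0,"z":-0.1,"twist":0,"gripper":2.5},{"x":0,"y":0,"z":-0.1,"twist":0,"gripper":2.5},{"x":0,"y":0,"z":0,"twist":0,"gripper":2.5},{"x":0,"y":0,"z":0,"twist":0,"gripper":2.5},{"x":0,"y":0,"z":0,"twist":0,"gripper":2.5},{"x":0,"y":0,"z":0,"twist":0,"gripper":2.5},{"x":0,"y":0,"z":0,"twist":0,"gripper":2.5},{"x":0,"y":0,"z":0,"twist":0,"gripper":2.5}]'
```

```text
time_s: 12.48
eef_pos: [0.4714, 0.2148, 0.0998]
orientation: [2.325, 2.113, 0.0]
contact_force: [1.0, 0.7, 4.8]
opening: 0.438
```

```bash
python3 -m jog '[{"x":0,"y":0,"z":-0.1,"twist":0,"gripper":2.5},{"x":0,"y":0,"z":-0.1,"twist":0,"gripper":2.5},{"x":0,"y":0,"z":0,"twist":0,"gripper":2.5},{"x":0,"y":0,"z":0,"twist":0,"gripper":2.5},{"x":0,"y":0,"z":0,"twist":0,"gripper":2.5},{"x":0,"y":0,"z":0,"twist":0,"gripper":2.5},{"x":0,"y":0,"z":0,"twist":0,"gripper":2.5},{"x":0,"y":0,"z":0,"twist":0,"gripper":2.5}]'
```

```text
time_s: 13.15
eef_pos: [0.471, 0.2147, 0.0974]
orientation: [-2.325, -2.113, 0.001]
contact_force: [0.8, -0.0, -2.5]
opening: 0.439
```

```bash
python3 -m jog '[{"x":0,"y":0,"z":-0.1,"twist":0,"gripper":2.5},{"x":0,"y":0,"z":-0.1,"twist":0,"gripper":2.5},{"x":0,"y":0,"z":0,"twist":0,"gripper":2.5},{"x":0,"y":0,"z":0,"twist":0,"gripper":2.5},{"x":0,"y":0,"z":0,"twist":0,"gripper":2.5},{"x":0,"y":0,"z":0,"twist":0,"gripper":2.5},{"x":0,"y":0,"z":0,"twist":0,"gripper":2.5},{"x":0,"y":0,"z":0,"twist":0,"gripper":2.5}]'
```

```text
time_s: 13.82
eef_pos: [0.4712, 0.2148, 0.0957]
orientation: [-2.325, -2.113, 0.0]
contact_force: [-0.1, 0.9, 0.5]
opening: 0.436
```

```bash
python3 -m jog '[{"x":0,"y":0,"z":-0.1,"twist":0,"gripper":2.5},{"x":0,"y":0,"z":-0.1,"twist":0,"gripper":2.5},{"x":0,"y":0,"z":0,"twist":0,"gripper":2.5},{"x":0,"y":0,"z":0,"twist":0,"gripper":2.5},{"x":0,"y":0,"z":0,"twist":0,"gripper":2.5},{"x":0,"y":0,"z":0,"twist":0,"gripper":2.5},{"x":0,"y":0,"z":0,"twist":0,"gripper":2.5},{"x":0,"y":0,"z":0,"twist":0,"gripper":2.5}]'
```

```text
time_s: 14.48
eef_pos: [0.4714, 0.2148, 0.0937]
orientation: [-2.325, -2.113, 0.0]
contact_force: [-0.2, 0.2, -1.5]
opening: 0.435
```

```bash
python3 -m jog '[{"x":0,"y":0,"z":-0.1,"twist":0,"gripper":2.5},{"x":0,"y":0,"z":-0.1,"twist":0,"gripper":2.5},{"x":0,"y":0,"z":0,"twist":0,"gripper":2.5},{"x":0,"y":0,"z":0,"twist":0,"gripper":2.5},{"x":0,"y":0,"z":0,"twist":0,"gripper":2.5},{"x":0,"y":0,"z":0,"twist":0,"gripper":2.5},{"x":0,"y":0,"z":0,"twist":0,"gripper":2.5},{"x":0,"y":0,"z":0,"twist":0,"gripper":2.5}]'
```

```text
time_s: 15.15
eef_pos: [0.4713, 0.2147, 0.0917]
orientation: [-2.325, -2.113, 0.0]
contact_force: [-0.2, 0.0, -1.5]
opening: 0.437
```

```bash
python3 -m jog '[{"x":0,"y":0,"z":-0.1,"twist":0,"gripper":2.5},{"x":0,"y":0,"z":0,"twist":0,"gripper":2.5},{"x":0,"y":0,"z":0,"twist":0,"gripper":2.5},{"x":0,"y":0,"z":0,"twist":0,"gripper":2.5},{"x":0,"y":0,"z":0,"twist":0,"gripper":2.5},{"x":0,"y":0,"z":0,"twist":0,"gripper":2.5},{"x":0,"y":0,"z":0,"twist":0,"gripper":2.5},{"x":0,"y":0,"z":0,"twist":0,"gripper":2.5}]'
```

```text
time_s: 15.82
eef_pos: [0.4713, 0.2148, 0.0907]
orientation: [-2.325, -2.113, 0.0]
contact_force: [0.5, 0.0, -1.4]
opening: 0.434
```

```bash
python3 -m jog '[{"x":0,"y":0,"z":-0.1,"twist":0,"gripper":2.5},{"x":0,"y":0,"z":0,"twist":0,"gripper":2.5},{"x":0,"y":0,"z":0,"twist":0,"gripper":2.5},{"x":0,"y":0,"z":0,"twist":0,"gripper":2.5},{"x":0,"y":0,"z":0,"twist":0,"gripper":2.5},{"x":0,"y":0,"z":0,"twist":0,"gripper":2.5},{"x":0,"y":0,"z":0,"twist":0,"gripper":2.5},{"x":0,"y":0,"z":0,"twist":0,"gripper":2.5}]'
```

```text
time_s: 16.48
eef_pos: [0.4714, 0.2148, 0.0897]
orientation: [2.325, 2.113, 0.0]
contact_force: [0.7, 0.3, -1.1]
opening: 0.436
```

```bash
python3 -m jog '[{"x":0,"y":0,"z":-0.1,"twist":0,"gripper":2.5},{"x":0,"y":0,"z":0,"twist":0,"gripper":2.5},{"x":0,"y":0,"z":0,"twist":0,"gripper":2.5},{"x":0,"y":0,"z":0,"twist":0,"gripper":2.5},{"x":0,"y":0,"z":0,"twist":0,"gripper":2.5},{"x":0,"y":0,"z":0,"twist":0,"gripper":2.5},{"x":0,"y":0,"z":0,"twist":0,"gripper":2.5},{"x":0,"y":0,"z":0,"twist":0,"gripper":2.5}]'
```

```text
time_s: 17.15
eef_pos: [0.4714, 0.2148, 0.0888]
orientation: [-2.325, -2.113, -0.0]
contact_force: [-0.2, 0.6, -0.9]
opening: 0.437
```

```bash
python3 -m jog '[{"x":0,"y":0,"z":-0.1,"twist":0,"gripper":2.5},{"x":0,"y":0,"z":0,"twist":0,"gripper":2.5},{"x":0,"y":0,"z":0,"twist":0,"gripper":2.5},{"x":0,"y":0,"z":0,"twist":0,"gripper":2.5},{"x":0,"y":0,"z":0,"twist":0,"gripper":2.5},{"x":0,"y":0,"z":0,"twist":0,"gripper":2.5},{"x":0,"y":0,"z":0,"twist":0,"gripper":2.5},{"x":0,"y":0,"z":0,"twist":0,"gripper":2.5}]'
```

```text
time_s: 17.82
eef_pos: [0.4715, 0.2149, 0.0879]
orientation: [2.325, 2.113, 0.0]
contact_force: [-0.1, -1.1, 4.0]
opening: 0.434
```

```bash
python3 -m jog '[{"x":0,"y":0,"z":-0.06,"twist":0,"gripper":2.5},{"x":0,"y":0,"z":0,"twist":0,"gripper":2.5},{"x":0,"y":0,"z":0,"twist":0,"gripper":2.5},{"x":0,"y":0,"z":0,"twist":0,"gripper":2.5},{"x":0,"y":0,"z":0,"twist":0,"gripper":2.5},{"x":0,"y":0,"z":0,"twist":0,"gripper":2.5},{"x":0,"y":0,"z":0,"twist":0,"gripper":2.5},{"x":0,"y":0,"z":0,"twist":0,"gripper":2.5}]'
```

```text
time_s: 18.48
eef_pos: [0.4716, 0.2149, 0.0875]
orientation: [2.325, 2.113, 0.001]
contact_force: [-1.3, -0.7, 6.6]
opening: 0.433
```

```bash
python3 -m jog '[{"x":0,"y":0,"z":0.1,"twist":0,"gripper":2.5},{"x":0,"y":0,"z":0.1,"twist":0,"gripper":2.5},{"x":0,"y":0,"z":0,"twist":0,"gripper":2.5},{"x":0,"y":0,"z":0,"twist":0,"gripper":2.5},{"x":0,"y":0,"z":0,"twist":0,"gripper":2.5},{"x":0,"y":0,"z":0,"twist":0,"gripper":2.5},{"x":0,"y":0,"z":0,"twist":0,"gripper":2.5},{"x":0,"y":0,"z":0,"twist":0,"gripper":2.5}]'
```

```text
time_s: 19.15
eef_pos: [0.4713, 0.2148, 0.089]
orientation: [-2.325, -2.113, 0.0]
contact_force: [0.1, 0.1, -1.7]
opening: 0.435
```

```bash
python3 -m jog '[{"x":0,"y":0,"z":0.05,"twist":0,"gripper":2.5},{"x":0,"y":0,"z":0.05,"twist":0,"gripper":2.5},{"x":0,"y":0,"z":0.05,"twist":0,"gripper":2.5},{"x":0,"y":0,"z":0,"twist":0,"gripper":2.5},{"x":0,"y":0,"z":0,"twist":0,"gripper":2.5},{"x":0,"y":0,"z":0,"twist":0,"gripper":2.5},{"x":0,"y":0,"z":0,"twist":0,"gripper":2.5},{"x":0,"y":0,"z":0,"twist":0,"gripper":2.5}]'
```

```text
time_s: 19.82
eef_pos: [0.4713, 0.2148, 0.0906]
orientation: [-2.325, -2.113, 0.0]
contact_force: [-0.2, -0.6, -2.1]
opening: 0.437
```

```bash
python3 -m jog '[{"x":0,"y":0,"z":0.05,"twist":0,"gripper":2.5},{"x":0,"y":0,"z":0.05,"twist":0,"gripper":2.5},{"x":0,"y":0,"z":0,"twist":0,"gripper":2.5},{"x":0,"y":0,"z":0,"twist":0,"gripper":2.5},{"x":0,"y":0,"z":0,"twist":0,"gripper":2.5},{"x":0,"y":0,"z":0,"twist":0,"gripper":2.5},{"x":0,"y":0,"z":0,"twist":0,"gripper":2.5},{"x":0,"y":0,"z":0,"twist":0,"gripper":2.5}]'
```

```text
time_s: 20.48
eef_pos: [0.4714, 0.2148, 0.0916]
orientation: [-2.325, -2.113, 0.0]
contact_force: [-0.4, 0.7, -1.5]
opening: 0.438
```

```bash
python3 -m jog '[{"x":0,"y":0,"z":0.05,"twist":0,"gripper":2.5},{"x":0,"y":0,"z":0.05,"twist":0,"gripper":2.5},{"x":0,"y":0,"z":0,"twist":0,"gripper":2.5},{"x":0,"y":0,"z":0,"twist":0,"gripper":2.5},{"x":0,"y":0,"z":0,"twist":0,"gripper":2.5},{"x":0,"y":0,"z":0,"twist":0,"gripper":2.5},{"x":0,"y":0,"z":0,"twist":0,"gripper":2.5},{"x":0,"y":0,"z":0,"twist":0,"gripper":2.5}]'
```

```text
time_s: 21.15
eef_pos: [0.4713, 0.2148, 0.0926]
orientation: [-2.325, -2.113, 0.0]
contact_force: [0.4, 0.3, -2.4]
opening: 0.437
```

```bash
python3 -m jog '[{"x":0,"y":0,"z":0.05,"twist":0,"gripper":2.5},{"x":0,"y":0,"z":0.05,"twist":0,"gripper":2.5},{"x":0,"y":0,"z":0,"twist":0,"gripper":2.5},{"x":0,"y":0,"z":0,"twist":0,"gripper":2.5},{"x":0,"y":0,"z":0,"twist":0,"gripper":2.5},{"x":0,"y":0,"z":0,"twist":0,"gripper":2.5},{"x":0,"y":0,"z":0,"twist":0,"gripper":2.5},{"x":0,"y":0,"z":0,"twist":0,"gripper":2.5}]'
```

```text
time_s: 21.82
eef_pos: [0.4712, 0.2148, 0.0935]
orientation: [-2.325, -2.113, 0.0]
contact_force: [0.4, -0.1, -6.4]
opening: 0.435
```

```bash
python3 -m jog '[{"x":0,"y":0,"z":0.05,"twist":0,"gripper":2.5},{"x":0,"y":0,"z":0,"twist":0,"gripper":2.5},{"x":0,"y":0,"z":0,"twist":0,"gripper":2.5},{"x":0,"y":0,"z":0,"twist":0,"gripper":2.5},{"x":0,"y":0,"z":0,"twist":0,"gripper":2.5},{"x":0,"y":0,"z":0,"twist":0,"gripper":2.5},{"x":0,"y":0,"z":0,"twist":0,"gripper":2.5},{"x":0,"y":0,"z":0,"twist":0,"gripper":2.5}]'
```

```text
time_s: 22.48
eef_pos: [0.4712, 0.2147, 0.094]
orientation: [-2.325, -2.113, 0.001]
contact_force: [1.3, 0.2, -9.4]
opening: 0.437
```

```bash
python3 -m jog '[{"x":0,"y":0,"z":0.05,"twist":0,"gripper":2.5},{"x":0,"y":0,"z":0,"twist":0,"gripper":2.5},{"x":0,"y":0,"z":0,"twist":0,"gripper":2.5},{"x":0,"y":0,"z":0,"twist":0,"gripper":2.5},{"x":0,"y":0,"z":0,"twist":0,"gripper":2.5},{"x":0,"y":0,"z":0,"twist":0,"gripper":2.5},{"x":0,"y":0,"z":0,"twist":0,"gripper":2.5},{"x":0,"y":0,"z":0,"twist":0,"gripper":2.5}]'
```

```text
time_s: 23.15
eef_pos: [0.4711, 0.2147, 0.0945]
orientation: [-2.325, -2.113, 0.001]
contact_force: [2.0, 0.4, -12.8]
opening: 0.434
```

The catches hold: about 11.4 N net of the camera's weight. I'll ease off slightly and hold the pull.

```bash
python3 -m jog '[{"x":0,"y":0,"z":-0.015,"twist":0,"gripper":2.5},{"x":0,"y":0,"z":0,"twist":0,"gripper":2.5},{"x":0,"y":0,"z":0,"twist":0,"gripper":2.5},{"x":0,"y":0,"z":0,"twist":0,"gripper":2.5},{"x":0,"y":0,"z":0,"twist":0,"gripper":2.5},{"x":0,"y":0,"z":0,"twist":0,"gripper":2.5},{"x":0,"y":0,"z":0,"twist":0,"gripper":2.5},{"x":0,"y":0,"z":0,"twist":0,"gripper":2.5}]'
```

```text
time_s: 23.82
eef_pos: [0.4712, 0.2147, 0.0944]
orientation: [-2.325, -2.113, 0.001]
contact_force: [0.6, -0.2, -13.0]
opening: 0.433
```

```bash
python3 -m jog '[{"x":0,"y":0,"z":0,"twist":0,"gripper":2.5},{"x":0,"y":0,"z":0,"twist":0,"gripper":2.5},{"x":0,"y":0,"z":0,"twist":0,"gripper":2.5},{"x":0,"y":0,"z":0,"twist":0,"gripper":2.5},{"x":0,"y":0,"z":0,"twist":0,"gripper":2.5},{"x":0,"y":0,"z":0,"twist":0,"gripper":2.5},{"x":0,"y":0,"z":0,"twist":0,"gripper":2.5},{"x":0,"y":0,"z":0,"twist":0,"gripper":2.5}]'
```

```text
time_s: 24.48
eef_pos: [0.4712, 0.2147, 0.0944]
orientation: [-2.325, -2.113, 0.0]
contact_force: [0.4, -0.9, -13.3]
opening: 0.434
```

```bash
python3 -m jog '[{"x":0,"y":0,"z":0,"twist":0,"gripper":2.5},{"x":0,"y":0,"z":0,"twist":0,"gripper":2.5},{"x":0,"y":0,"z":0,"twist":0,"gripper":2.5},{"x":0,"y":0,"z":0,"twist":0,"gripper":2.5},{"x":0,"y":0,"z":0,"twist":0,"gripper":2.5},{"x":0,"y":0,"z":0,"twist":0,"gripper":2.5},{"x":0,"y":0,"z":0,"twist":0,"gripper":2.5},{"x":0,"y":0,"z":0,"twist":0,"gripper":2.5}]'
```

```text
time_s: 25.15
eef_pos: [0.4712, 0.2147, 0.0944]
orientation: [-2.325, -2.113, 0.0]
contact_force: [-1.4, -1.2, -13.1]
opening: 0.434
```

```bash
python3 -m jog '[{"x":0,"y":0,"z":-0.1,"twist":0,"gripper":2.5},{"x":0,"y":0,"z":-0.1,"twist":0,"gripper":2.5},{"x":0,"y":0,"z":-0.1,"twist":0,"gripper":2.5},{"x":0,"y":0,"z":-0.1,"twist":0,"gripper":2.5},{"x":0,"y":0,"z":-0.1,"twist":0,"gripper":2.5},{"x":0,"y":0,"z":0,"twist":0,"gripper":2.5},{"x":0,"y":0,"z":0,"twist":0,"gripper":2.5},{"x":0,"y":0,"z":0,"twist":0,"gripper":2.5}]'
```

```text
time_s: 25.82
eef_pos: [0.472, 0.2152, 0.0899]
orientation: [2.325, 2.113, 0.002]
contact_force: [-0.1, 0.1, -2.3]
opening: 0.432
```

The held pull was nearer 11.7 N, so I'll repeat it once closer to 10 N; there is plenty of time.

```bash
python3 -m jog '[{"x":0,"y":0,"z":0.1,"twist":0,"gripper":2.5},{"x":0,"y":0,"z":0.1,"twist":0,"gripper":2.5},{"x":0,"y":0,"z":0.1,"twist":0,"gripper":2.5},{"x":0,"y":0,"z":0.1,"twist":0,"gripper":2.5},{"x":0,"y":0,"z":0.04,"twist":0,"gripper":2.5},{"x":0,"y":0,"z":0.04,"twist":0,"gripper":2.5},{"x":0,"y":0,"z":0,"twist":0,"gripper":2.5},{"x":0,"y":0,"z":0,"twist":0,"gripper":2.5}]'
```

```text
time_s: 26.48
eef_pos: [0.4713, 0.2147, 0.0939]
orientation: [-2.325, -2.113, 0.0]
contact_force: [2.6, 1.7, -7.5]
opening: 0.435
```

```bash
python3 -m jog '[{"x":0,"y":0,"z":0,"twist":0,"gripper":2.5},{"x":0,"y":0,"z":0,"twist":0,"gripper":2.5},{"x":0,"y":0,"z":0,"twist":0,"gripper":2.5},{"x":0,"y":0,"z":0,"twist":0,"gripper":2.5},{"x":0,"y":0,"z":0,"twist":0,"gripper":2.5},{"x":0,"y":0,"z":0,"twist":0,"gripper":2.5},{"x":0,"y":0,"z":0,"twist":0,"gripper":2.5},{"x":0,"y":0,"z":0,"twist":0,"gripper":2.5}]'
```

```text
time_s: 27.15
eef_pos: [0.4713, 0.2147, 0.0942]
orientation: [-2.325, -2.113, 0.0]
contact_force: [2.5, 0.5, -11.3]
opening: 0.431
```

Net pull is about 10 N. I'll hold it for two more calls, then let the camera settle back to just at the floor.

```bash
python3 -m jog '[{"x":0,"y":0,"z":0,"twist":0,"gripper":2.5},{"x":0,"y":0,"z":0,"twist":0,"gripper":2.5},{"x":0,"y":0,"z":0,"twist":0,"gripper":2.5},{"x":0,"y":0,"z":0,"twist":0,"gripper":2.5},{"x":0,"y":0,"z":0,"twist":0,"gripper":2.5},{"x":0,"y":0,"z":0,"twist":0,"gripper":2.5},{"x":0,"y":0,"z":0,"twist":0,"gripper":2.5},{"x":0,"y":0,"z":0,"twist":0,"gripper":2.5}]'
```

```text
time_s: 27.82
eef_pos: [0.4713, 0.2147, 0.0942]
orientation: [-2.325, -2.113, 0.0]
contact_force: [1.8, -0.1, -10.2]
opening: 0.436
```

```bash
python3 -m jog '[{"x":0,"y":0,"z":0,"twist":0,"gripper":2.5},{"x":0,"y":0,"z":0,"twist":0,"gripper":2.5},{"x":0,"y":0,"z":0,"twist":0,"gripper":2.5},{"x":0,"y":0,"z":0,"twist":0,"gripper":2.5},{"x":0,"y":0,"z":0,"twist":0,"gripper":2.5},{"x":0,"y":0,"z":0,"twist":0,"gripper":2.5},{"x":0,"y":0,"z":0,"twist":0,"gripper":2.5},{"x":0,"y":0,"z":0,"twist":0,"gripper":2.5}]'
```

```text
time_s: 28.48
eef_pos: [0.4713, 0.2148, 0.0943]
orientation: [-2.325, -2.113, 0.0]
contact_force: [2.4, -0.7, -11.1]
opening: 0.438
```

```bash
python3 -m jog '[{"x":0,"y":0,"z":-0.1,"twist":0,"gripper":2.5},{"x":0,"y":0,"z":-0.1,"twist":0,"gripper":2.5},{"x":0,"y":0,"z":-0.1,"twist":0,"gripper":2.5},{"x":0,"y":0,"z":-0.1,"twist":0,"gripper":2.5},{"x":0,"y":0,"z":-0.1,"twist":0,"gripper":2.5},{"x":0,"y":0,"z":-0.05,"twist":0,"gripper":2.5},{"x":0,"y":0,"z":-0.03,"twist":0,"gripper":2.5},{"x":0,"y":0,"z":0,"twist":0,"gripper":2.5}]'
```

```text
time_s: 29.15
eef_pos: [0.4714, 0.2149, 0.0885]
orientation: [-2.325, -2.113, -0.0]
contact_force: [0.5, 0.2, -2.6]
opening: 0.439
```

```bash
python3 -m jog '[{"x":0,"y":0,"z":0,"twist":0,"gripper":2.5},{"x":0,"y":0,"z":0,"twist":0,"gripper":2.5},{"x":0,"y":0,"z":0,"twist":0,"gripper":2.5},{"x":0,"y":0,"z":0,"twist":0,"gripper":2.5},{"x":0,"y":0,"z":0,"twist":0,"gripper":2.5},{"x":0,"y":0,"z":0,"twist":0,"gripper":2.5},{"x":0,"y":0,"z":0,"twist":0,"gripper":2.5},{"x":0,"y":0,"z":0,"twist":0,"gripper":2.5}]'
```

```text
time_s: 29.82
eef_pos: [0.4714, 0.2148, 0.0885]
orientation: [-2.325, -2.113, -0.0]
contact_force: [-0.8, -0.5, -1.3]
opening: 0.435
```

```bash
python3 -m jog '[{"x":0,"y":0,"z":-0.03,"twist":0,"gripper":2.5},{"x":0,"y":0,"z":0,"twist":0,"gripper":2.5},{"x":0,"y":0,"z":0,"twist":0,"gripper":2.5},{"x":0,"y":0,"z":0,"twist":0,"gripper":6.5},{"x":0,"y":0,"z":0,"twist":0,"gripper":6.5},{"x":0,"y":0,"z":0,"twist":0,"gripper":6.5},{"x":0,"y":0,"z":0,"twist":0,"gripper":6.5},{"x":0,"y":0,"z":0,"twist":0,"gripper":6.5}]'
```

```text
time_s: 30.48
eef_pos: [0.4714, 0.2148, 0.0882]
orientation: [-2.325, -2.113, -0.0]
contact_force: [-0.8, 0.4, -0.6]
opening: 0.696
```

```bash
python3 -m jog '[{"x":0,"y":0,"z":0.5,"twist":0,"gripper":6.5},{"x":0,"y":0,"z":1,"twist":0,"gripper":6.5},{"x":0,"y":0,"z":2,"twist":0,"gripper":6.5},{"x":0,"y":0,"z":2,"twist":0,"gripper":6.5},{"x":0,"y":0,"z":2,"twist":0,"gripper":6.5},{"x":2,"y":0,"z":2,"twist":0,"gripper":6.5},{"x":3,"y":0,"z":1,"twist":0,"gripper":6.5},{"x":2,"y":0,"z":0,"twist":0,"gripper":6.5}]'
python3 - <<'E'
from h import *
w,i=cap("wrist")
a,j=cap("scene");find("scene",j,["camera","lens","battery","driver","jar"],3)
print(get_state()["eef_pos"])
cv2.imwrite("pics/f.png",np.hstack([cv2.resize(w[:300,60:360],(400,400)),cv2.resize(a[90:290,160:460][:, 100:300],(400,400))]))
E
```

```text
time_s: 31.15
eef_pos: [0.5454, 0.2155, 0.198]
orientation: [2.323, 2.11, 0.011]
contact_force: [0.9, -0.3, -0.0]
opening: 0.711
scene camera 0.88 [ 0.5148 -0.0525  0.0619] [248. 181.]
scene camera 0.87 [ 0.3968 -0.2221  0.0582] [205. 138.]
scene camera 0.84 [ 0.6269 -0.0581  0.0628] [227. 215.]
scene lens 0.96 [ 0.6283 -0.0587  0.0618] [227. 216.]
scene lens 0.83 [ 0.513  -0.0506  0.0661] [249. 180.]
scene lens 0.81 [0.4828 0.2135 0.1181] [369. 182.]
scene battery 0.66 [ 0.7576 -0.0047  0.0301] [227. 281.]
scene driver 0.78 [ 0.778  -0.2192  0.0231] [129. 260.]
scene jar 0.94 [0.7457 0.1941 0.048 ] [329. 304.]
[0.53991721 0.2150348  0.19299195]
```

View pics/f.png

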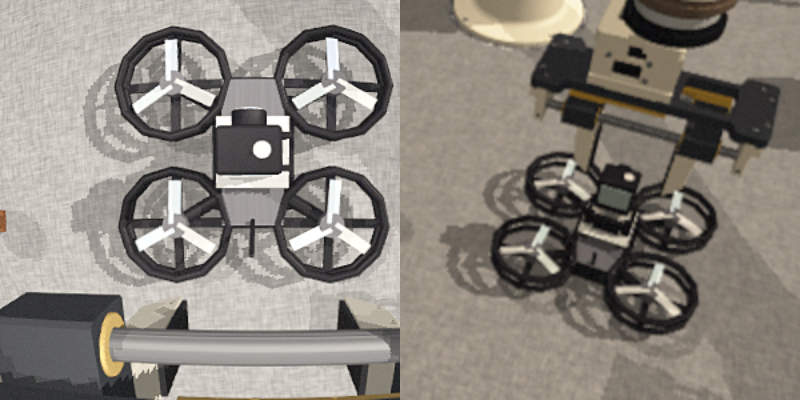

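View 9: the camera stands square in the dock at (249,150), lens up at (249,117), away from the aerial at (252,237). The gripper is clear, and the battery, driver and jar read the same as before.

```bash
python3 -c "
from station import *
print(finish_job())"
```

```text
the job is handed in; nothing more can be done
None
```

The black action camera is in the drone's dock, lens towards the front (away from the aerial), retained and released. I handed the job in at about 31 s.

- **Seating:** Resistance peaked at about 6 N as the foot passed the catches, then dropped. The floor was met at the expected height (TCP about 0.0884 m), and I pressed to about 8 N there.
- **Tug test:** After about 5 mm of upward play the catches held. The first hold came out at about 11.7 N net of the camera's weight, for about 2 s. I repeated it at about 9–10 N for at least 1.3 s, then lowered the camera back to the floor and let go.
- **Loads:** The highest reading on the drone was about 13 N, under the 20 N limit. Forces are only reported at the end of each call, so a brief peak in between would not have shown.
- **Last checks:** The final picture shows the camera square in the dock and the gripper clear. The battery, driver, jar and the two brown look-alikes in the final readings are where they started; I did not re-measure the other brown one or the pink one at the end.

The first two move commands were refused because rows need every key; nothing moved.

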